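# Put the brass ring away and close the pot

## Task

Pick the brass-coloured finger ring off the dark brown soldering board, put it in the white ceramic pot, and close the pot with its blue lid so that the lid sits level and fully home on the rim. Leave the silver ring where it lies on the board.

Things in the scene. Friction and masses are not known exactly. Their poses are not given: they have to be found in the camera images.
- brass_ring: The finger ring to put away: a plain yellow brass band, 25 mm outside diameter, 19 mm inside, 12 mm high, about 20 g, lying flat on the dark brown soldering board (140 x 180 mm, top 18 mm above the bench). Origin: centre of its underside; z up along its axis.
- silver_ring: Bystander: a ring of the same shape and size in silver-grey metal, lying on the same board at least 80 mm (centre to centre) from the brass ring. Origin: centre of its underside.
- pot: Round open white ceramic pot standing loose on the bench, 100 mm outside diameter, 46 mm high, wall 4 mm (inside diameter 92 mm), inner floor 6 mm above its underside, 0.4 to 0.65 kg. Origin: centre of its underside; z up.
- lid: Blue lid, 80-170 g, upright on the bench. From below: tapered plug 12 mm deep (68 mm diameter, widening to 80), disc 104 mm diameter, 6 thick, pale wooden knob 22 mm diameter, 34 high (foot 18, top 52 mm above origin). Origin: centre of plug's underside; z up. Fully home the disc rests on the pot's rim, origin 34 mm above the pot's, 6 mm side play. The smaller brown lid is the amber jar's.
Things that resemble listed ones, but are neither listed nor needed, are in the scene too. Several things have the shape of the brass_ring; the one meant has the colours described above. Of the things shaped like the pot, the white one is meant.

How it is judged:
By the outcome, as a careful person would: the job done as asked, in the order asked, and still so for the second after the job is handed in, with the robot touching nothing.
It also fails if it takes over 64 s, if anything falls off the work surface, if the arm or the gripper's body presses on something with over 40 N, if the wrist force passes 120 N, or if a joint passes its speed limit or range.

## Robot

A 6-joint arm with a two-finger parallel gripper is mounted at the origin on the work surface. World frame = base frame: x ahead of the robot, y to its left, z up, the work surface at z = 0. Lengths are in mm, angles in rad, forces in N, time in s.
With the tool pointing down it reaches from about 350 to 875 mm from the base axis. Payload 4.2 kg.
Tool frame: the origin (TCP) lies at the very end of the fingers, on their centre line; the grasp point (between the pads) lies 19 mm behind it (pinch_z is the distance from the TCP to the grasp point, in mm); z points along the fingers, y is the line along which they close (so a half turn about z gives the same grasp; the last joint's range is limited). The gripper opens to 87 mm and grips with 3 to 60 N. Pads are 19 mm wide; open, the fingers measure 117 mm over their backs; the gripper's body (75 mm by 190 mm) begins 51 mm behind the grasp point.
Start: joints at [1.361, 0.385, 0.008, 0, -1.194, -0.259], TCP at [282.351, 557.563, 222.55] pointing down, gripper open.
Joint ranges: [-3.14, 3.14], [-1.21, 2.06], [-1.07, 1.41], [-3.16, 2.05], [-2.99, -0.16], [-3.1, 3.1]. Speed limits (rad/s): [2.79, 2.79, 3.14, 3.14, 3.14, 3.14].

## Interface

Orientations are given as [roll, pitch, yaw] about the fixed x, y, z axes, in that order (R = Rz(yaw) Ry(pitch) Rx(roll)).
In Python, from workcell import * gives the robot as it stands.
- The arm moves only by the tool drive_tool, never from a script. Its argument "steps" is a list of rows, each a list of 3 entries, a list of its own where there are three numbers: the turn, a rotation vector about the tool's x, y, z in rad, then the shift along the tool's x, y, z in mm, then the opening, from 0 (shut) to 1 (fully open). In form: [[[rx, ry, rz], [x, y, z], jaw], ...]. A call has 1 to 12 rows; each row is the pose to reach, as a shift and turn from the pose commanded when the call began, along the tool's axes at that moment; what a row does not reach only later rows make up. A row lasts 1/12 s, in which the tool goes at most 41.7 mm and 7.16 degrees, less where a joint would pass 70% of its speed; a pose out of reach is approached as far as the arm can. A call with a gripper value outside its range is refused whole. The fingers move at their own pace and stop on an object; the grip force is fixed at half the most. Time passes only in rows, so rows that repeat a pose let the fingers close. It gives the time, the measured TCP pose, the force, the opening and the grip force at its end, in the units of the state.
- sense(): the state, without advancing time (a new reading comes with each control period).
- snapshot(name): name is "scene" or "top" or "wrist"; returns a dict with "image" (384x512x3 uint8, blue, green, red), "fx", "fy", "cx", "cy" (pixels), "eye" and "attitude" of the camera in the world. Camera axes: x right, y down, z forward; pixel columns grow to the right and rows downward; lengths in mm; the calibration is good to about 2 mm. The wrist camera is an equidistant fisheye: a pixel r from the principal point sees the ray r / f radians off the axis. A picture is of the moment at which its call begins. There is no depth.
- sign_off(): hands the job in; it is judged then, once.
The state is a dict: "clock": time; "q": joint angles; "qd": joint speeds; "tau": joint torques, N m; "tool_pos": TCP position; "eef_rot": TCP orientation; "contact_force": force on the tool from outside, world axes, zero at the start; "torque": the same for the moment, N m; "opening": finger opening in mm; "grip_force": force on a finger pad.
Only numpy, scipy, OpenCV 4.12 (cv2) and the standard library are available. Lean on these libraries where they do the work, as an engineer would, in place of code of your own. Each camera call takes 0.05 s, during which the arm holds its last target. There are 200 camera calls.

## Working session

There is one attempt and no reset: what is moved stays moved. The work goes in short steps, Python scripts to look and compute and a tool call to move; the robot and the scene stay as the last step left them, time stands still between calls to the robot, and variables do not carry over. Pictures are saved under pics/ and viewed, at most 10 in all, crops included, and the job is handed in when it is done.

Besides the shell and the picture viewer there is one more tool, called after "Emit:" by a JSON object that holds its "fn" and its "kwargs", one argument or row to a line. drive_tool: Moves the arm, as the interface text tells. Its arguments: {"type":"object","properties":{"steps":{"type":"array","items":{"type":"array"}}},"required":["steps"]}

```bash
ls; mkdir -p pics; python3 - <<'E'
from workcell import *
import cv2,numpy as np
s=sense();print(s)
for n in("top","scene"):
    d=snapshot(n);cv2.imwrite(f"pics/{n}0.png",d["image"]);print(n,[(k,np.round(d[k],4).tolist()) for k in d if k!="image"])
E
```

```text
pics
{'clock': 0.0, 'q': array([ 1.36061899e+00,  3.85553073e-01,  6.63860443e-03, -5.13366362e-04,
       -1.19397609e+00, -2.58566547e-01]), 'qd': array([ 0.0020728 ,  0.00108367,  0.00075367,  0.0001363 , -0.00074863,
        0.00139284]), 'tau': array([-8.19691331e-05, -3.90666711e+01,  1.87401634e+01,  4.21997756e+00,
        1.09945703e-02, -1.94795525e-04]), 'tool_pos': array([282.08208551, 557.05802728, 221.46456067]), 'eef_rot': array([ 3.13944604e+00, -7.43998737e-05, -4.68933209e-01]), 'contact_force': array([ 0.3048163 , -0.63369028,  0.45207425]), 'torque': array([ 0.03669702,  0.04984299, -0.05581603]), 'grip_force': 0.0, 'opening': 86.78266318467028}
top [('fx', 385.0435), ('fy', 385.0435), ('cx', 258.7938), ('cy', 191.456), ('eye', [441.6168, 94.1587, 866.1259]), ('attitude', [-3.0027, -0.0314, -1.5501])]
scene [('fx', 406.8833), ('fy', 406.8833), ('cx', 253.731), ('cy', 185.2381), ('eye', [1220.3857, -111.9327, 560.8084]), ('attitude', [-2.2009, -0.0007, 1.3056])]
```

View pics/top0.png

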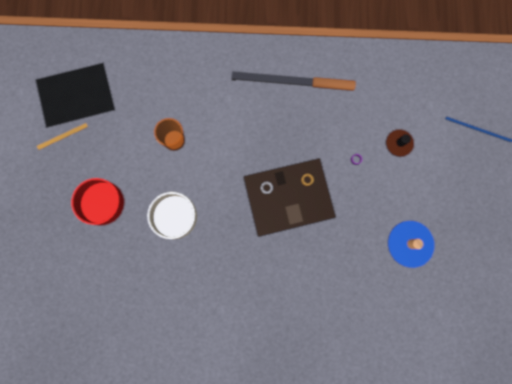

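View pics/scene0.png

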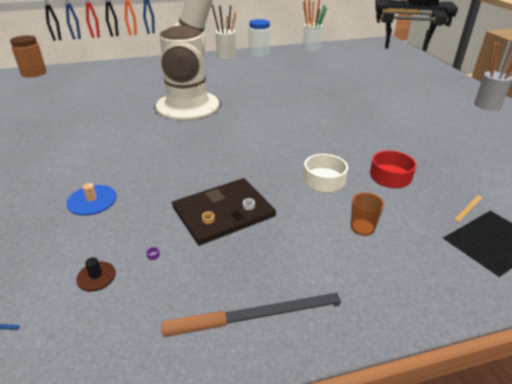

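The top view shows the brass ring at (308,180), the silver ring at (267,187), the white pot at (172,216), and the blue lid at (411,244) with its knob at (417,244). The scene view shows the same layout: the lid is upright, and there are two low blocks on the board.

```bash
cat >h.py <<'E'
from workcell import *
import cv2,numpy as np
from scipy.spatial.transform import Rotation as R
def cast(d,uv,z):
    uv=np.atleast_2d(np.asarray(uv,float)); p=(uv-[d["cx"],d["cy"]])/[d["fx"],d["fy"]]
    if d.get("fish"):
        r=np.linalg.norm(p,axis=1,keepdims=True)+1e-9; v=np.c_[p/r*np.sin(r),np.cos(r)]
    else: v=np.c_[p,np.ones(len(p))]
    A=np.asarray(d["attitude"]); M=A if A.shape==(3,3) else R.from_euler("xyz",A).as_matrix()
    v=v@M.T; e=np.asarray(d["eye"]); return (e+v*((z-e[2])/v[:,2])[:,None])[:,:2]
def snap(n):
    d=dict(snapshot(n)); d["fish"]=n=="wrist"; return d
def blobs(m,amin=15):
    c,_=cv2.findContours(m.astype(np.uint8),cv2.RETR_EXTERNAL,cv2.CHAIN_APPROX_NONE)
    return sorted([k[:,0,:] for k in c if cv2.contourArea(k)>=amin],key=lambda k:-cv2.contourArea(k))
def circ(d,c,z):
    (x,y),r=cv2.minEnclosingCircle(cast(d,c,z).astype(np.float32)); 
    e=cv2.fitEllipse(cast(d,c,z).astype(np.float32)); return np.round([*e[0],*e[1]],1)
def masks(im):
    h,s,v=[a.astype(int) for a in cv2.split(cv2.cvtColor(im,cv2.COLOR_BGR2HSV))]
    return dict(brass=(h>12)&(h<28)&(s>120)&(v>80),silver=(s<50)&(v>110),pot=(s<40)&(v>170),blue=(h>105)&(h<125)&(s>180)&(v>120),knob=(h>3)&(h<22)&(s>50)&(s<170)&(v>150))
def move(P,yaw):
    "shift in tool axes (x,y,z) and rz to reach world TCP P and yaw with tool down, from now"
    s=sense(); Rn=R.from_euler("xyz",s["eef_rot"]); T=R.from_euler("xyz",[np.pi,0,yaw])
    return np.round(Rn.inv().apply(np.array(P)-s["tool_pos"]),1),np.round((Rn.inv()*T).as_rotvec(),3)
E
python3 - <<'E'
from h import *
for n in("top","scene"):
    d=snap(n);print(n)
    for k,m in masks(d["image"]).items():
        z=dict(brass=30,silver=30,pot=46,blue=18,knob=52)[k]
        for c in blobs(m)[:5]: print(k,c.mean(0).round(),cv2.contourArea(c),circ(d,c,z) if len(c)>5 else "")
d=snap("top")
hsv=cv2.cvtColor(d["image"],cv2.COLOR_BGR2HSV);print(hsv[180,300:318].tolist());print(hsv[243,408:424].tolist())
print(cast(d,[[245,175],[320,158],[335,214],[258,236]],18).round())
cv2.imwrite("pics/board.png",cv2.resize(d["image"][150:260,235:440],None,fx=3.8,fy=3.8,interpolation=cv2.INTER_CUBIC))
E
```

```text
top
brass [307. 179.] 126.5 [589.1 -36.   27.8  29.3]
brass [ 62. 136.] 120.5 [670.5 508.8   6.6 149.9]
silver [268. 203.] 177968.5 [ 552.3   79.5  893.4 1328.9]
pot [171. 215.] 1763.5 [502.2 256.6  99.9 100.4]
blue [411. 244.] 1492.0 [ 452.9 -268.3   96.4   96.8]
knob [256.  29.] 2492.5 [ 928.2   97.5   13.2 1906.4]
knob [335.  83.] 251.5 [804.4 -99.   17.1 117.1]
knob [ 62. 136.] 218.5 [662.4 502.2  10.2 168.5]
knob [415. 244.] 70.5 [ 452.2 -264.2   15.5   27.9]
scene
brass [490.  51.] 246.5 [-122.7 1246.    71.4  494. ]
brass [208. 217.] 138.0 [597.7 -37.8  27.4  40.1]
brass [468. 208.] 88.0 [708.8 485.9   6.1 155.4]
brass [401.  10.] 76.0 [-837.5 1261.    72.6  207. ]
brass [442. 354.] 59.5 [977.3 230.4  12.4  33. ]
silver [279. 139.] 180450.5 [-279.6  207.5 2365.4 2516.5]
silver [421.  16.] 27.5 [-686.4 1305.9   45.5   96.3]
silver [130.  20.] 23.0 [-1005.5  -148.9    12.9   305.9]
pot [100.  28.] 5870.5 [-885.5 -281.8  912.7 1005.8]
pot [240.  27.] 3981.5 [-808.   443.1  570.1  934.4]
pot [343.  21.] 2262.0 [-707.   889.3  356.   890.1]
pot [326. 171.] 1316.0 [525.7 246.4  98.2
[... 305 characters left out ...]
55.6  771.2]
knob [311.   9.] 245.0 [-877.1  764.9   88.6  549.2]
knob [468. 208.] 171.0 [729.5 462.   10.7 144.4]
[[14, 123, 79], [17, 147, 118], [17, 149, 147], [17, 148, 140], [16, 135, 106], [13, 109, 75], [9, 93, 63], [9, 89, 60], [10, 92, 61], [13, 111, 71], [16, 140, 102], [18, 152, 141], [18, 151, 154], [18, 143, 128], [16, 125, 86], [11, 99, 62], [11, 95, 59], [10, 91, 59]]
[[4, 71, 148], [12, 115, 155], [14, 124, 156], [13, 123, 158], [14, 120, 170], [13, 113, 196], [14, 107, 214], [14, 102, 219], [14, 102, 217], [14, 102, 212], [14, 102, 205], [14, 103, 201], [14, 100, 201], [12, 83, 196], [165, 36, 168], [118, 90, 184]]
[[ 597.  102.]
 [ 641.  -67.]
 [ 514. -100.]
 [ 462.   70.]]
```

View pics/board.png

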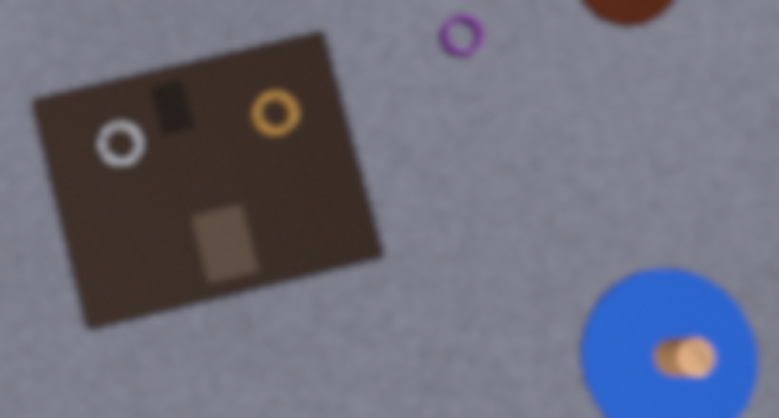

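The crop shows the brass ring clear of its neighbours, and the dark insert looks flat.

```bash
python3 - <<'E'
from h import *
print(move([589,-36,130],-1.7))
E
```

```text
(array([541.7, 390.6,  92.5]), array([ 1.000e-03, -1.000e-03,  1.231e+00]))
```

Emit:
{"fn": "drive_tool", "kwargs": {
  "steps": [
    [[0,0,1.23],[542,391,92],0.6],
    [[0,0,1.23],[542,391,92],0.6],
    [[0,0,1.23],[542,391,92],0.6],
    [[0,0,1.23],[542,391,92],0.6],
    [[0,0,1.23],[542,391,92],0.6],
    [[0,0,1.23],[542,391,92],0.6],
    [[0,0,1.23],[542,391,92],0.6],
    [[0,0,1.23],[542,391,92],0.6],
    [[0,0,1.23],[542,391,92],0.6],
    [[0,0,1.23],[542,391,92],0.6],
    [[0,0,1.23],[542,391,92],0.6],
    [[0,0,1.23],[542,391,92],0.6]
  ]
}}

```text
clock: 1.25
tool_pos: [510.4, 115.7, 154.3]
eef_rot: [-3.141, 0.0, -1.699]
contact_force: [1.3, 1.2, -0.6]
opening: 52.4
grip_force: 0.0
```

```bash
python3 -c "
from h import *
print(move([589,-36,130],-1.7))"
```

```text
(array([140.4, -97.3,  24.3]), array([-0.   ,  0.   ,  0.001]))
```

Emit:
{"fn": "drive_tool", "kwargs": {
  "steps": [
    [[0,0,0],[140,-97,24],0.6],
    [[0,0,0],[140,-97,24],0.6],
    [[0,0,0],[140,-97,24],0.6],
    [[0,0,0],[140,-97,24],0.6],
    [[0,0,0],[140,-97,24],0.6],
    [[0,0,0],[140,-97,24],0.6],
    [[0,0,0],[140,-97,24],0.6],
    [[0,0,0],[140,-97,24],0.6]
  ]
}}

```text
clock: 1.92
tool_pos: [587.8, -32.8, 130.6]
eef_rot: [-3.142, 0.0, -1.698]
contact_force: [-0.1, -0.8, -0.8]
opening: 52.0
grip_force: 0.0
```

```bash
python3 - <<'E'
from h import *
d=snap("wrist");cv2.imwrite("pics/w1.png",d["image"]);print([(k,np.round(d[k],3).tolist()) for k in d if k not in("image","fish")],sense()["tool_pos"])
for k,m in masks(d["image"]).items():
    if k in("brass","silver"):
        for c in blobs(m)[:5]: print(k,c.mean(0).round(),cv2.contourArea(c),circ(d,c,30))
E
```

```text
[('fx', 297.319), ('fy', 297.319), ('cx', 252.712), ('cy', 189.27), ('eye', [579.576, -102.534, 291.902]), ('attitude', [2.879, 0.0, 3.015])] [587.80994284 -32.43146821 130.76216946]
brass [305. 295.] 2781.5 [401.7 111.7  17.6 655. ]
brass [ 40. 151.] 618.5 [ 808.6 -102.4   19.7  115.2]
brass [250. 185.] 617.0 [590.7 -36.9  25.   26.9]
brass [356. 257.] 305.5 [494.4  50.6  18.9  55.6]
brass [149. 257.] 287.0 [700.7  24.8  18.8  55.1]
silver [227. 124.] 97323.5 [ 563.9 -112.3  276.6  759.8]
silver [256. 266.] 6478.5 [604.6  48.8  63.1 210.9]
silver [386. 350.] 2913.0 [457.2 205.  100.9 143.5]
silver [400. 264.] 1976.5 [443.3  73.2  51.9  95.5]
silver [416. 371.] 617.5 [377.1 285.4  57.7  76. ]
```

View pics/w1.png

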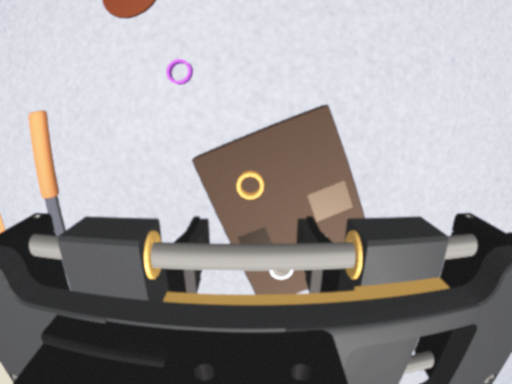

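The wrist view puts the brass ring at (250,185), which casts to world (590.7,-36.9) and agrees with the top view. The silver ring is at (282,272), clear of the fingers.

```bash
python3 -c "
from h import *
print(move([590,-36.7,20.5],-1.7))"
```

```text
(array([  4. ,  -2.7, 110.3]), array([-0.   ,  0.   ,  0.003]))
```

Emit:
{"fn": "drive_tool", "kwargs": {
  "steps": [
    [[0,0,0],[4,-3,30],0.6],
    [[0,0,0],[4,-3,60],0.6],
    [[0,0,0],[4,-3,85],0.6],
    [[0,0,0],[4,-3,98],0.6],
    [[0,0,0],[4,-3,100],0.6],
    [[0,0,0],[4,-3,100],0.6],
    [[0,0,0],[4,-3,100],0.6]
  ]
}}

```text
clock: 2.55
tool_pos: [591.5, -37.1, 31.7]
eef_rot: [-3.139, 0.0, -1.697]
contact_force: [1.0, 0.3, 0.4]
opening: 52.1
grip_force: 0.0
```

```bash
python3 -c "
from h import *
print(sense()['tool_pos'],move([590,-36.7,20.5],-1.7))"
```

```text
[591.50664836 -37.06013968  31.72323404] (array([-0.2,  1.6, 11.2]), array([-0.002,  0.   ,  0.003]))
```

Emit:
{"fn": "drive_tool", "kwargs": {
  "steps": [
    [[0,0,0],[0,1,5],0.6],
    [[0,0,0],[0,1,10],0.6],
    [[0,0,0],[0,1,10.5],0.6],
    [[0,0,0],[0,1,10.5],0.5],
    [[0,0,0],[0,1,10.5],0.4],
    [[0,0,0],[0,1,10.5],0.3],
    [[0,0,0],[0,1,10.5],0.2],
    [[0,0,0],[0,1,10.5],0.1],
    [[0,0,0],[0,1,10.5],0],
    [[0,0,0],[0,1,10.5],0],
    [[0,0,0],[0,1,10.5],0],
    [[0,0,0],[0,1,10.5],0]
  ]
}}

```text
clock: 3.55
tool_pos: [589.7, -38.0, 20.0]
eef_rot: [-3.141, -0.0, -1.699]
contact_force: [-0.2, -0.3, 1.4]
opening: 23.3
grip_force: 30.0
```

Emit:
{"fn": "drive_tool", "kwargs": {
  "steps": [
    [[0,0,0],[0,0,-5],0],
    [[0,0,0],[0,0,-15],0],
    [[0,0,0],[0,0,-30],0],
    [[0,0,0],[0,0,-50],0],
    [[0,0,0],[0,0,-70],0],
    [[0,0,0],[0,0,-90],0],
    [[0,0,0],[0,0,-100],0],
    [[0,0,0],[0,0,-100],0]
  ]
}}

```text
clock: 4.22
tool_pos: [591.5, -37.7, 123.3]
eef_rot: [-3.135, 0.002, -1.698]
contact_force: [-0.5, 0.4, -0.0]
opening: 23.4
grip_force: 30.0
```

```bash
python3 - <<'E'
from h import *
d=snap("wrist");print(sense()["opening"])
e=snap("scene");t=snap("top")["image"]
a=d["image"][140:330,130:400];b=e["image"][120:280,120:345]
cv2.imwrite("pics/w2.png",np.hstack([cv2.resize(a,(400,281)),cv2.resize(b,(395,281))]))
print(move([502,257,120],-1.2))
E
```

```text
23.70993352507994
(array([-281.4,  123.8,   -0.9]), array([ 0.002,  0.   , -0.499]))
```

View pics/w2.png

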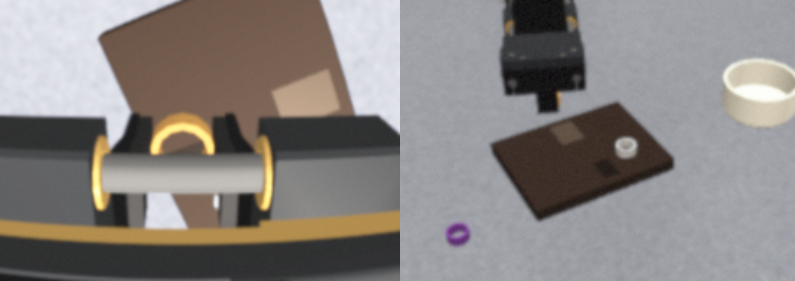

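The ring is held between the fingers, and the silver ring is still on the board. Next I go over the pot.

Emit:
{"fn": "drive_tool", "kwargs": {
  "steps": [
    [[0,0,-0.1],[-30,13,0],0],
    [[0,0,-0.2],[-60,26,0],0],
    [[0,0,-0.3],[-92,40,0],0],
    [[0,0,-0.4],[-124,54,0],0],
    [[0,0,-0.5],[-156,68,0],0],
    [[0,0,-0.6],[-188,82,0],0],
    [[0,0,-0.7],[-220,96,0],0],
    [[0,0,-0.8],[-250,110,0],0],
    [[0,0,-0.9],[-270,119,0],0],
    [[0,0,-1.0],[-281,124,0],0],
    [[0,0,-1.0],[-281,124,0],0],
    [[0,0,-1.0],[-281,124,0],0]
  ]
}}

```text
clock: 5.37
tool_pos: [501.6, 256.6, 118.4]
eef_rot: [3.139, 0.001, -0.699]
contact_force: [-0.7, 0.1, -0.8]
opening: 23.3
grip_force: 30.0
```

```bash
python3 - <<'E'
from h import *
d=snap("wrist");cv2.imwrite("pics/w3.png",d["image"])
print(move([502.2,256.6,10],-0.7))
E
```

```text
(array([-1.000e-01, -1.000e+00,  1.086e+02]), array([ 0.003,  0.   , -0.001]))
```

View pics/w3.png

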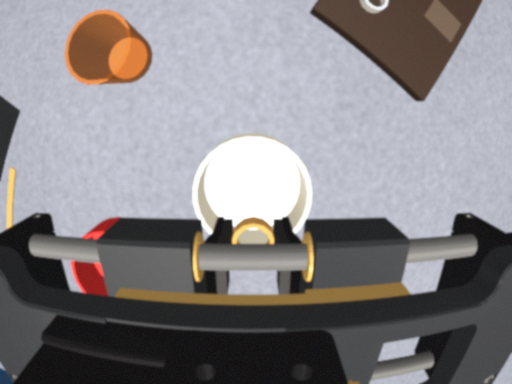

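The wrist view shows the ring at (253,232) lined up with the pot, which spans columns 193-312. I'll lower it and release.

Emit:
{"fn": "drive_tool", "kwargs": {
  "steps": [
    [[0,0,0],[0,0,20],0],
    [[0,0,0],[0,0,45],0],
    [[0,0,0],[0,0,70],0],
    [[0,0,0],[0,0,90],0],
    [[0,0,0],[0,0,100],0],
    [[0,0,0],[0,0,106],0],
    [[0,0,0],[0,0,107],0],
    [[0,0,0],[0,0,107],0],
    [[0,0,0],[0,0,107],0.35],
    [[0,0,0],[0,0,107],0.4],
    [[0,0,0],[0,0,107],0.42],
    [[0,0,0],[0,0,107],0.42]
  ]
}}

```text
clock: 6.42
tool_pos: [502.8, 257.0, 13.7]
eef_rot: [-3.14, -0.0, -0.699]
contact_force: [0.1, 0.0, 0.0]
opening: 35.1
grip_force: 0.0
```

Emit:
{"fn": "drive_tool", "kwargs": {
  "steps": [
    [[0,0,0],[0,0,-10],0.42],
    [[0,0,0],[0,0,-40],0.42],
    [[0,0,0],[0,0,-80],0.42],
    [[0,0,0],[0,0,-120],0.42],
    [[0,0,0],[0,0,-140],0.42],
    [[0,0,0],[0,0,-140],0.42]
  ]
}}

```text
clock: 6.92
tool_pos: [505.5, 258.8, 160.2]
eef_rot: [-3.129, -0.003, -0.698]
contact_force: [-0.7, -0.1, -0.2]
opening: 36.6
grip_force: 0.0
```

```bash
python3 - <<'E'
from h import *
print(move([300,300,190],-0.7))
print(move([453,-266,130],-1.7), sense()["tool_pos"])
d=snap("wrist");cv2.imwrite("pics/w4.png",d["image"])
E
```

```text
(array([-183.9,  100. ,  -31.7]), array([-0.013, -0.003,  0.002]))
(array([296.8, 436.2,  25.5]), array([-0.014,  0.004,  1.002])) [505.45418469 258.75897412 160.16441891]
```

Emit:
{"fn": "drive_tool", "kwargs": {
  "steps": [
    [[0,0,1.0],[297,436,5],0.42],
    [[0,0,1.0],[297,436,5],0.42],
    [[0,0,1.0],[297,436,5],0.42],
    [[0,0,1.0],[297,436,5],0.42],
    [[0,0,1.0],[297,436,5],0.42],
    [[0,0,1.0],[297,436,5],0.42],
    [[0,0,1.0],[297,436,5],0.42],
    [[0,0,1.0],[297,436,5],0.42],
    [[0,0,1.0],[297,436,5],0.42],
    [[0,0,1.0],[297,436,5],0.42],
    [[0,0,1.0],[297,436,5],0.42],
    [[0,0,1.0],[297,436,5],0.42]
  ]
}}

```text
clock: 7.97
tool_pos: [450.6, -242.5, 147.4]
eef_rot: [3.14, 0.0, -1.699]
contact_force: [0.1, 0.0, 0.2]
opening: 36.6
grip_force: 0.0
```

```bash
python3 -c "
from h import *
print(move([453,-266,140],-1.7))"
```

```text
(array([23. , -5.4,  7.3]), array([0.002, 0.   , 0.001]))
```

Emit:
{"fn": "drive_tool", "kwargs": {
  "steps": [
    [[0,0,0],[20,-5,7],0.55],
    [[0,0,0],[20,-5,7],0.55],
    [[0,0,0],[20,-5,7],0.55],
    [[0,0,0],[20,-5,7],0.55]
  ]
}}

```text
clock: 8.3
tool_pos: [453.8, -260.9, 140.4]
eef_rot: [3.14, 0.0, -1.699]
contact_force: [0.3, -0.4, -0.6]
opening: 47.1
grip_force: 0.0
```

```bash
python3 - <<'E'
from h import *
d=snap("wrist");t=snap("top");print(sense()["tool_pos"])
for k,m in masks(d["image"]).items():
    if k in("blue","knob"):
        for c in blobs(m,60)[:4]: print(k,c.mean(0).round(),cv2.contourArea(c),circ(d,c,18 if k=="blue" else 52))
m=masks(t["image"])
print([(c.mean(0).round(),cast(t,c.mean(0),12).round(1)) for c in blobs(m["brass"])])
print(circ(t,blobs(m["pot"],200)[0],46))
x=cv2.resize(t["image"][170:260,130:330],None,fx=2.56,fy=2.56)
o=np.zeros((384+x.shape[0],512,3),np.uint8);o[:384]=d["image"];o[384:,:x.shape[1]]=x
cv2.imwrite("pics/w5.png",cv2.resize(o,None,fx=.97,fy=.97))
print(move([453,-266,24],-1.7))
E
```

```text
[ 454.46242129 -260.33127738  141.04496354]
knob [298. 295.] 2205.5 [ 321.7 -132.3   13.5  521.5]
knob [158. 258.] 262.5 [ 552.8 -208.    16.2   50.1]
knob [251. 174.] 109.5 [ 454.4 -269.7   18.4   27. ]
knob [350. 259.] 106.0 [ 369.3 -181.6    9.8   47.6]
[(array([ 62., 136.]), array([[676.4, 515.8]]))]
[502.2 256.6  99.8 100.4]
(array([  5.8,   0.7, 117. ]), array([0.001, 0.   , 0.003]))
```

View pics/w5.png

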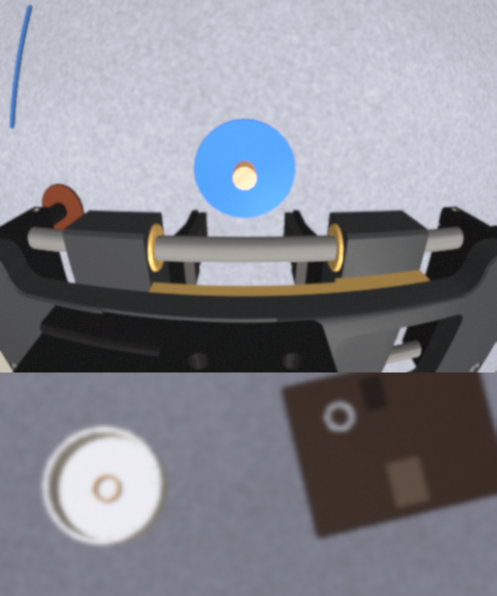

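In the wrist view the lid disc is centred at about (252,173) and its knob top at (252,184). The top-view crop shows the brass ring lying in the white pot and the silver ring still on the board.

```bash
python3 - <<'E'
from h import *
d=snap("wrist");h,s,v=[a.astype(int) for a in cv2.split(cv2.cvtColor(d["image"],cv2.COLOR_BGR2HSV))]
b=(h>98)&(h<125)&(s>120)
c=blobs(b,200)[0];print(c.mean(0),circ(d,c,18))
m=(h<30)&(v>200)&(s>25);m[:150]=0;m[205:]=0
c=blobs(m,20)[0];print(c.mean(0),cast(d,[251.8,183.7],52))
print(circ(d,c,52),"move",move([454,-268,24],-1.7))
E
```

```text
[252.17361111 172.18055556] [ 454.3 -269.5  100.7  100.9]
[252.42424242 181.24242424] [[ 454.91814485 -268.36601257]]
[ 454.2 -270.3   19.3   20.6] move (array([  7.7,  -0.3, 117.2]), array([0.   , 0.   , 0.003]))
```

Emit:
{"fn": "drive_tool", "kwargs": {
  "steps": [
    [[0,0,0],[8.5,0,20],0.55],
    [[0,0,0],[8.5,0,45],0.55],
    [[0,0,0],[8.5,0,70],0.55],
    [[0,0,0],[8.5,0,90],0.55],
    [[0,0,0],[8.5,0,105],0.55],
    [[0,0,0],[8.5,0,114],0.55],
    [[0,0,0],[8.5,0,116],0.55],
    [[0,0,0],[8.5,0,116],0.55],
    [[0,0,0],[8.5,0,116],0.55]
  ]
}}

```text
clock: 9.2
tool_pos: [454.4, -269.6, 26.1]
eef_rot: [-3.14, -0.0, -1.698]
contact_force: [-0.6, -0.2, 0.5]
opening: 47.7
grip_force: 0.0
```

```bash
python3 -c "
from h import *
print(move([454,-269,24],-1.7))"
```

```text
(array([-0.6,  0.5,  2.1]), array([-0.002, -0.   ,  0.002]))
```

Emit:
{"fn": "drive_tool", "kwargs": {
  "steps": [
    [[0,0,0],[0,0,1.5],0.45],
    [[0,0,0],[0,0,1.5],0.38],
    [[0,0,0],[0,0,1.5],0.3],
    [[0,0,0],[0,0,1.5],0.2],
    [[0,0,0],[0,0,1.5],0.1],
    [[0,0,0],[0,0,1.5],0],
    [[0,0,0],[0,0,1.5],0],
    [[0,0,0],[0,0,1.5],0],
    [[0,0,0],[0,0,1.5],0]
  ]
}}

```text
clock: 9.95
tool_pos: [453.6, -269.8, 23.9]
eef_rot: [-3.141, -0.0, -1.699]
contact_force: [-0.7, -0.2, 2.5]
opening: 21.2
grip_force: 30.0
```

Emit:
{"fn": "drive_tool", "kwargs": {
  "steps": [
    [[0,0,0],[0,0,-5],0],
    [[0,0,0],[0,0,-15],0],
    [[0,0,0],[0,0,-30],0],
    [[0,0,0],[0,0,-50],0],
    [[0,0,0],[0,0,-70],0],
    [[0,0,0],[0,0,-88],0],
    [[0,0,0],[0,0,-100],0],
    [[0,0,0],[0,0,-105],0],
    [[0,0,0],[0,0,-105],0]
  ]
}}

```text
clock: 10.7
tool_pos: [454.2, -269.9, 130.3]
eef_rot: [-3.138, -0.0, -1.699]
contact_force: [0.0, 0.3, -1.8]
opening: 21.0
grip_force: 30.0
```

```bash
python3 -c "
from h import *
print(move([502.2,256.6,130],-0.7))"
```

```text
(array([-528.3,   19.6,   -0. ]), array([-0.003, -0.002, -0.999]))
```

Emit:
{"fn": "drive_tool", "kwargs": {
  "steps": [
    [[0,0,-0.02],[-10,0,0],0],
    [[0,0,-0.06],[-30,1,0],0],
    [[0,0,-0.12],[-56,2,0],0],
    [[0,0,-0.18],[-84,3,0],0],
    [[0,0,-0.24],[-112,4,0],0],
    [[0,0,-0.3],[-140,5,0],0],
    [[0,0,-0.36],[-168,6,0],0],
    [[0,0,-0.42],[-196,7,0],0],
    [[0,0,-0.48],[-224,8,0],0],
    [[0,0,-0.54],[-250,9,0],0],
    [[0,0,-0.58],[-270,10,0],0],
    [[0,0,-0.6],[-280,11,0],0]
  ]
}}

```text
clock: 11.7
tool_pos: [477.7, 11.7, 127.6]
eef_rot: [3.14, 0.001, -1.094]
contact_force: [-0.6, -0.4, -1.1]
opening: 21.5
grip_force: 30.0
```

```bash
python3 -c "
from h import *
print(move([502.2,256.6,130],-0.7))"
```

```text
(array([-206.4, -134.2,   -2.6]), array([ 0.002,  0.001, -0.394]))
```

Emit:
{"fn": "drive_tool", "kwargs": {
  "steps": [
    [[0,0,-0.03],[-10,-6,0],0],
    [[0,0,-0.07],[-30,-20,-1],0],
    [[0,0,-0.12],[-55,-36,-1],0],
    [[0,0,-0.17],[-80,-52,-2],0],
    [[0,0,-0.22],[-105,-68,-2],0],
    [[0,0,-0.27],[-130,-85,-2],0],
    [[0,0,-0.31],[-155,-101,-2],0],
    [[0,0,-0.35],[-180,-117,-2],0],
    [[0,0,-0.38],[-197,-128,-2],0],
    [[0,0,-0.395],[-206,-134,-2],0],
    [[0,0,-0.395],[-206,-134,-2],0],
    [[0,0,-0.395],[-206,-134,-2],0]
  ]
}}

```text
clock: 12.7
tool_pos: [503.4, 253.2, 129.8]
eef_rot: [3.139, 0.0, -0.704]
contact_force: [0.2, -0.4, -0.9]
opening: 21.1
grip_force: 30.0
```

```bash
python3 - <<'E'
from h import *
d=snap("wrist");e=snap("scene");t=snap("top");s=sense();print(s["tool_pos"],s["opening"],s["contact_force"])
h,sa,v=[a.astype(int) for a in cv2.split(cv2.cvtColor(d["image"],cv2.COLOR_BGR2HSV))]
print(circ(t,blobs(masks(t["image"])["blue"],200)[0],124) if blobs(masks(t["image"])["blue"],200) else None)
print(move([502.2,256.6,62],-0.7))
x=cv2.resize(e["image"][80:240,250:463],(512,384));cv2.imwrite("pics/w6.png",cv2.resize(np.vstack([d["image"],x]),None,fx=.78,fy=.78))
E
```

```text
[503.66869851 252.3503374  130.44585401] 21.16347165434115 [-0.25842691  0.0255535  -1.36655466]
None
(array([-3.9, -2.4, 68.4]), array([ 0.001,  0.   , -0.005]))
```

View pics/w6.png

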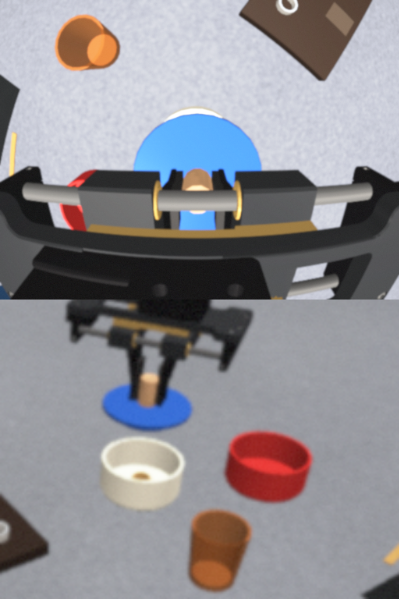

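The lid is held level just above the pot, with the brass ring visible inside. I'll lower it in stages.

Emit:
{"fn": "drive_tool", "kwargs": {
  "steps": [
    [[0,0,0],[-1.5,-1,8],0],
    [[0,0,0],[-3.5,-2,20],0],
    [[0,0,0],[-3.5,-2,32],0],
    [[0,0,0],[-3.5,-2,42],0],
    [[0,0,0],[-3.5,-2,49],0],
    [[0,0,0],[-3.5,-2,52],0],
    [[0,0,0],[-3.5,-2,52],0],
    [[0,0,0],[-3.5,-2,52],0]
  ]
}}

```text
clock: 13.52
tool_pos: [502.9, 257.6, 78.8]
eef_rot: [-3.141, -0.0, -0.704]
contact_force: [-0.2, -0.7, -1.6]
opening: 21.4
grip_force: 30.0
```

```bash
python3 -c "
from h import *
print(sense()['tool_pos'],move([502.2,256.6,58],-0.7))"
```

```text
[502.92730959 257.58443027  78.78717458] (array([ 0.1,  1.2, 20.8]), array([-0.   , -0.   , -0.004]))
```

Emit:
{"fn": "drive_tool", "kwargs": {
  "steps": [
    [[0,0,0],[0,1,4],0],
    [[0,0,0],[0,1,8],0],
    [[0,0,0],[0,1,12],0],
    [[0,0,0],[0,1,15],0],
    [[0,0,0],[0,1,17],0],
    [[0,0,0],[0,1,18],0],
    [[0,0,0],[0,1,18],0],
    [[0,0,0],[0,1,18],0]
  ]
}}

```text
clock: 14.18
tool_pos: [502.1, 256.9, 60.6]
eef_rot: [-3.142, -0.0, -0.704]
contact_force: [0.7, -0.4, -1.5]
opening: 21.2
grip_force: 30.0
```

Emit:
{"fn": "drive_tool", "kwargs": {
  "steps": [
    [[0,0,0],[0,0,0.7],0],
    [[0,0,0],[0,0,1.4],0],
    [[0,0,0],[0,0,2],0],
    [[0,0,0],[0,0,2],0]
  ]
}}

```text
clock: 14.52
tool_pos: [501.9, 256.8, 58.6]
eef_rot: [3.141, 0.0, -0.704]
contact_force: [-0.0, 0.2, -1.6]
opening: 21.3
grip_force: 30.0
```

Emit:
{"fn": "drive_tool", "kwargs": {
  "steps": [
    [[0,0,0],[0,0,0.5],0],
    [[0,0,0],[0,0,1],0],
    [[0,0,0],[0,0,1],0],
    [[0,0,0],[0,0,1],0]
  ]
}}

```text
clock: 14.85
tool_pos: [502.1, 256.9, 57.9]
eef_rot: [-3.141, -0.0, -0.704]
contact_force: [-1.5, -0.1, 1.2]
opening: 20.9
grip_force: 30.0
```

The contact force has turned positive, so the lid is resting on the rim. I'll release it gently and retreat.

Emit:
{"fn": "drive_tool", "kwargs": {
  "steps": [
    [[0,0,0],[0,0,0],0.27],
    [[0,0,0],[0,0,0],0.32],
    [[0,0,0],[0,0,0],0.4],
    [[0,0,0],[0,0,0],0.5],
    [[0,0,0],[0,0,0],0.55],
    [[0,0,0],[0,0,-10],0.55],
    [[0,0,0],[0,0,-30],0.55],
    [[0,0,0],[0,0,-60],0.55],
    [[0,0,0],[0,0,-95],0.55],
    [[0,0,0],[0,0,-130],0.55],
    [[0,0,0],[-30,0,-150],0.55],
    [[0,0,0],[-60,0,-160],0.55]
  ]
}}

```text
clock: 15.85
tool_pos: [457.7, 296.4, 222.4]
eef_rot: [-3.134, -0.001, -0.706]
contact_force: [0.2, 0.8, -0.9]
opening: 47.8
grip_force: 0.0
```

Emit:
{"fn": "drive_tool", "kwargs": {
  "steps": [
    [[0,0,0],[-40,10,0],0.55],
    [[0,0,0],[-80,20,0],0.55],
    [[0,0,0],[-120,30,0],0.55],
    [[0,0,0],[-120,30,0],0.55],
    [[0,0,0],[-120,30,0],0.55]
  ]
}}

```text
clock: 16.27
tool_pos: [343.8, 351.5, 218.9]
eef_rot: [-3.14, 0.0, -0.699]
contact_force: [0.8, -0.2, -0.0]
opening: 47.8
grip_force: 0.0
```

```bash
python3 - <<'E'
from h import *
d=snap("wrist");e=snap("scene");t=snap("top");print(sense()["tool_pos"])
for c in blobs(masks(t["image"])["blue"],200)[:2]: print("top",circ(t,c,52))
x=cv2.resize(e["image"][130:220,270:450],(780,390));y=t["image"][160:260,120:340]
cv2.imwrite("pics/w7.png",np.vstack([x,np.hstack([cv2.resize(y,(430,196)),cv2.resize(d["image"],(350,196))])]))
E
```

```text
[345.9897469  350.15308808 217.99418376]
top [500.9 256.7  95.5  96.2]
```

View pics/w7.png

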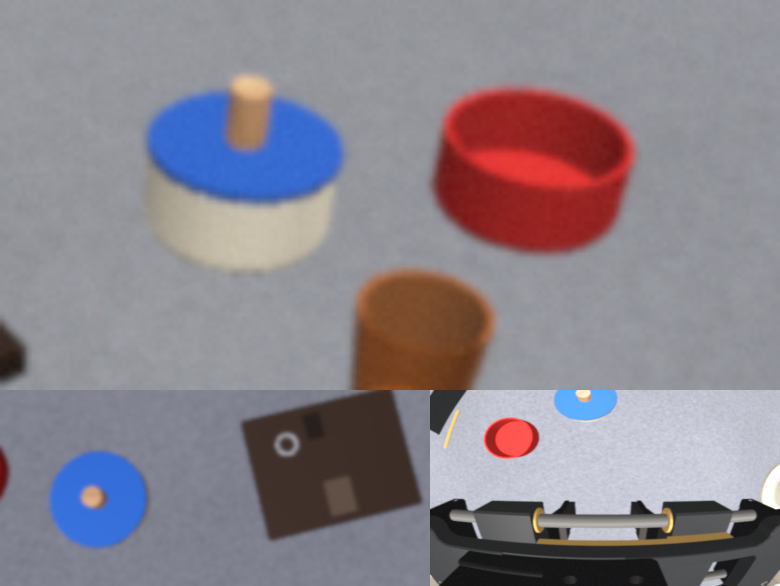

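The lid sits level on the pot (disc centre about (245,145)), fully covering the rim. The silver ring has not moved and the robot is clear.

```bash
python3 -c "
from workcell import *
print(sign_off())"
```

```text
the job is handed in; nothing more can be done
None
```

The brass ring is in the white pot, the blue lid sits level on the rim, and the silver ring was left where it lay; the job was handed in at about 16 s.

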